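# Unnest the clay pots and stand each on its own saucer

## Robot

A 6-joint arm with a two-finger parallel gripper is mounted at the origin on the work surface. World frame = base frame: x ahead of the robot, y to its left, z up, the work surface at z = 0. Lengths are in m, angles in rad, forces in N, time in s.
With the tool pointing down it reaches from about 0.35 to 0.975 m from the base axis. Payload 4.9 kg.
Tool frame: the origin (TCP) lies between the finger pads; the fingertips stand 14 mm ahead of it and the grasp point (between the pads) lies 5 mm behind it (manip.tcp_to_tips is the distance from the TCP to the fingertips, in m); z points along the fingers, y is the line along which they close (so a half turn about z gives the same grasp; the last joint's range is limited). The gripper opens to 85 mm and grips with 20 to 120 N. Pads are 22 mm wide; open, the fingers measure 114 mm over their backs; the gripper's body (76 mm by 85 mm) begins 54 mm behind the grasp point. The pads swing forward as they close: fully open they stand 13 mm farther back than shut.
Start: joints at [1.154, 0.053, 1.613, -0, 1.476, -0.119], TCP at [0.183, 0.597, 0.245] pointing down, gripper open.
Joint ranges: [-3.01, 3.01], [-1.01, 2.22], [0.06, 2.58], [-1.02, 4.17], [0.09, 2.62], [-3.14, 3.14]. Speed limits (rad/s): [2.57, 2.57, 3.14, 3.14, 3.14, 3.14].

## Interface

Orientations are given as a unit quaternion [w, x, y, z].
In Python, from plant import manip gives the robot as it stands.
- The arm moves only by the tool servo_tool, never from a script. Its argument "moves" is a list that holds one entry, the list of rows, each a list of 7 numbers: the shift along the tool's x, y, z in mm, then the turn, a rotation vector about the tool's x, y, z in degrees, then the finger opening in mm, from 0 to 85.4. In form: [[[x, y, z, ax, ay, az, fingers], ...]]. A call has 1 to 12 rows; each row shifts and turns the commanded pose from where the row before left it, along the tool's axes as they then stand; what a row does not reach is not made up. A row lasts 1/8 s, in which the tool goes at most 62.5 mm and 10.7 degrees, less where a joint would pass 70% of its speed; a pose out of reach is approached as far as the arm can. A call with a gripper value outside its range is refused whole. The fingers move at their own pace and stop on an object; the grip force is fixed at half the most. Time passes only in rows, so rows that do not move let the fingers close. It gives the time, the measured TCP pose, the force, the opening and the grip force at its end, in the units of the state.
- manip.state(): the state, without advancing time (a new reading comes with each control period).
- manip.grab_frame(name): name is "side" or "top" or "wrist"; returns a dict with "image" (384x512x3 uint8, blue, green, red), "mtx" (3x3 intrinsics, pixels), "eye" and "rotation" of the camera in the world. Camera axes: x right, y down, z forward; pixel columns grow to the right and rows downward; lengths in m; the calibration is good to about 2 mm. A picture is of the moment at which its call begins. There is no depth.
- manip.job_done(): hands the job in; it is judged then, once.
The state is a dict: "time": time; "joint_pos": joint angles; "joint_vel": joint speeds; "joint_efforts": joint torques, N m; "tool_pos": TCP position; "tool_rot": TCP orientation; "contact_force": force on the tool from outside, world axes, zero at the start; "ft_torque": the same for the moment, N m; "gripper_width": opening from 0.0 (shut) to 1.0 (fully open); "grasp_force": force on a finger pad.
Only numpy, scipy, OpenCV 4.12 (cv2) and the standard library are available. Lean on these libraries where they do the work, as an engineer would, in place of code of your own. Each camera call takes 0.05 s, during which the arm holds its last target. There are 200 camera calls.

## Task

Take the nest of clay pots apart and stand each pot upright on the saucer that fits it: the four saucers go by size, the narrowest pot on the smallest saucer and so on up to the wide shallow pan on the largest. Leave the saucers where they are, and set the pots down without dropping them. Do not shove or knock over the bottle of feed and the tape measure that stand among them.

Things in the scene. Friction and masses are not known exactly. Their poses are not given: they have to be found in the camera images.
- long_tom: the tall, narrow clay pot ('long tom'), topmost and innermost of the nest at the start. Terracotta, 108 mm high, 54 mm across the rim, 34 mm across the base. Rim collar 18 mm high, 8 mm thick; body wall 6 mm, floor 8 mm. About 180 g, taken across the outside of its collar. Origin: centre of underside, z up.
- standard_pot: the clay pot a little taller than it is wide ('standard'), second of the nest from the inside. Terracotta, 94 mm high, 82 mm across the rim, 54 mm across the base. Rim collar 20 mm high, 8 mm thick; body wall 6 mm, floor 8 mm. About 260 g, too wide to span: pinch its collar, one finger inside, one outside. Origin: centre of underside, z up.
- half_pot: the clay pot wider than it is tall ('half pot'), third of the nest from the inside. Terracotta, 76 mm high, 112 mm across the rim, 74 mm across the base. Rim collar 20 mm high, 8 mm thick; body wall 6 mm, floor 8 mm. About 330 g, too wide to span: pinch its collar, one finger inside, one outside. Origin: centre of underside, z up.
- pan: the widest, shallow clay pot ('pan'), outermost of the nest; the other three stand inside it at the start. Terracotta, 56 mm high, 148 mm across the rim, 108 mm across the base. Rim collar 20 mm high, 8 mm thick; body wall 6 mm, floor 8 mm. About 420 g, too wide to span: pinch its collar, one finger inside, one outside. Origin: centre of underside, z up.
- long_tom_saucer: the smallest of the four terracotta saucers, the one that fits the long tom: round, 78 mm across its rim, 18 mm high, flat inner floor 56 mm across and 6 mm above its underside (11 mm of room all round the pot's base). Loose on the table. Origin: centre of the underside, z up.
- standard_pot_saucer: the second smallest of the four terracotta saucers, the one that fits the standard pot: round, 98 mm across its rim, 18 mm high, flat inner floor 76 mm across and 6 mm above its underside (11 mm of room all round the pot's base). Loose on the table. Origin: centre of the underside, z up.
- half_pot_saucer: the second largest of the four terracotta saucers, the one that fits the half pot: round, 118 mm across its rim, 18 mm high, flat inner floor 96 mm across and 6 mm above its underside (11 mm of room all round the pot's base). Loose on the table. Origin: centre of the underside, z up.
- pan_saucer: the largest of the four terracotta saucers, the one that fits the pan: round, 152 mm across its rim, 18 mm high, flat inner floor 130 mm across and 6 mm above its underside (11 mm of room all round the pot's base). Loose on the table. Origin: centre of the underside, z up.
- feed_bottle: bystander: loose bottle of plant feed, green with white cap, 48 mm in diameter, 100 mm high, standing among the pots. Origin: centre of the underside, z up.
- tape_measure: bystander: loose yellow and black tape measure, 62 x 36 mm, 58 mm high, standing among the pots. Origin: centre of the underside, z up, x along its 62 mm.
Things that resemble listed ones, but are neither listed nor needed, are in the scene too. What is shaped like the half_pot but pink is not meant.

How it is judged:
At the end, for the whole second after the job is handed in: Each of the four pots stands flat and upright (within 4 degrees) on the inner floor of its own saucer, its centre within 14 mm of the saucer's; each saucer is flat and within 30 mm of where it stood at the start; all pots are let go and at rest (horizontal distance between long_tom and long_tom_saucer below 0.014 m and z of long_tom in the frame of long_tom_saucer between 0.003 and 0.009 m and angle between each of long_tom, long_tom_saucer, standard_pot, standard_pot_saucer, half_pot, half_pot_saucer, pan, pan_saucer's own z axis and vertical below 0.07 rad and linear speed of each of long_tom, standard_pot, half_pot, pan below 0.02 m/s and distance of each of long_tom_saucer, standard_pot_saucer, half_pot_saucer, pan_saucer from where it was at the start of the episode below 0.03 m and horizontal distance between standard_pot and standard_pot_saucer below 0.014 m and z of standard_pot in the frame of standard_pot_saucer between 0.003 and 0.009 m and horizontal distance between half_pot and half_pot_saucer below 0.014 m and z of half_pot in the frame of half_pot_saucer between 0.003 and 0.009 m and horizontal distance between pan and pan_saucer below 0.014 m and z of pan in the frame of pan_saucer between 0.003 and 0.009 m); the robot touches nothing.
It fails at once if the feed bottle is shifted by more than 25 mm or knocked over (distance of feed_bottle from where it was at the start of the episode above 0.025 m or angle between feed_bottle's own z axis and vertical above 0.5 rad).
It fails at once if the tape measure is shifted by more than 25 mm or knocked over (distance of tape_measure from where it was at the start of the episode above 0.025 m or angle between tape_measure's own z axis and vertical above 0.5 rad).
It fails at once if a pot is dropped (falls free for more than about 2 cm) ((linear speed of long_tom above 0.6 m/s and contact force between long_tom and the fingers below 0.3 N) or (linear speed of standard_pot above 0.6 m/s and contact force between standard_pot and the fingers below 0.3 N) or (linear speed of half_pot above 0.6 m/s and contact force between half_pot and the fingers below 0.3 N) or (linear speed of pan above 0.6 m/s and contact force between pan and the fingers below 0.3 N)).
It also fails if it takes over 125 s, if anything falls off the work surface, if the arm or the gripper's body presses on something with over 40 N, if the wrist force passes 120 N, or if a joint passes its speed limit or range.

## Working session

There is one attempt and no reset: what is moved stays moved. The work goes in short steps, Python scripts to look and compute and a tool call to move; the robot and the scene stay as the last step left them, time stands still between calls to the robot, and variables do not carry over. Pictures are saved under pics/ and viewed, at most 14 in all, crops included, and the job is handed in when it is done.

Besides the shell and the picture viewer there is one more tool, called after "Emit:" as a command line: name --argument value ..., lists and objects as JSON in quotes. servo_tool: Moves the arm, as the interface text tells. Its arguments: {"type":"object","properties":{"moves":{"type":"array"}},"required":["moves"]}

```bash
mkdir -p pics
python3 - <<'E'
from plant import manip
import cv2,pickle
for n in ["top","side"]:
    f=manip.grab_frame(n); pickle.dump(f,open(f"pics/{n}0.pkl","wb"))
    cv2.imwrite(f"pics/{n}0.png",cv2.resize(f["image"],(800,600),interpolation=cv2.INTER_CUBIC))
    print(n,f["mtx"],f["eye"],f["rotation"])
s=manip.state();print(s)
E
```

```text
top [[353.80053136   0.         254.35849737]
 [  0.         353.80053136 190.93758994]
 [  0.           0.           1.        ]] [0.33037114 0.11965084 1.30641719] [-0.04096438  0.71150234 -0.70001258  0.04548318]
side [[444.72423758   0.         257.280691  ]
 [  0.         444.72423758 189.49484777]
 [  0.           0.           1.        ]] [-0.03552339 -1.01583895  1.02593309] [-0.43362898  0.87296917 -0.20532677  0.08792982]
{'time': 0.1, 'joint_pos': array([ 1.15398700e+00,  5.33010560e-02,  1.61409437e+00, -6.49560808e-06,
        1.47601461e+00, -1.19008117e-01]), 'joint_vel': array([ 0.00043198, -0.00131618, -0.00246936,  0.00104195, -0.00054364,
        0.00093742]), 'joint_efforts': array([ 1.18007074e-04, -3.94903457e+01, -3.71363604e+01, -7.35356139e-05,
        3.92525093e-03,  1.64007218e-05]), 'tool_pos': array([0.18318268, 0.59701324, 0.24421683]), 'tool_rot': array([-2.37427306e-04,  1.48350624e-01,  9.88934410e-01, -8.77132438e-04]), 'contact_force': array([ 1.10503096, -0.65250301, -1.17402095]), 'ft_torque': array([0.00773201, 0.00801271, 0.00627459]), 'grasp_force': 0.0, 'gripper_width': 1.001073071453823}
```

View pics/top0.png

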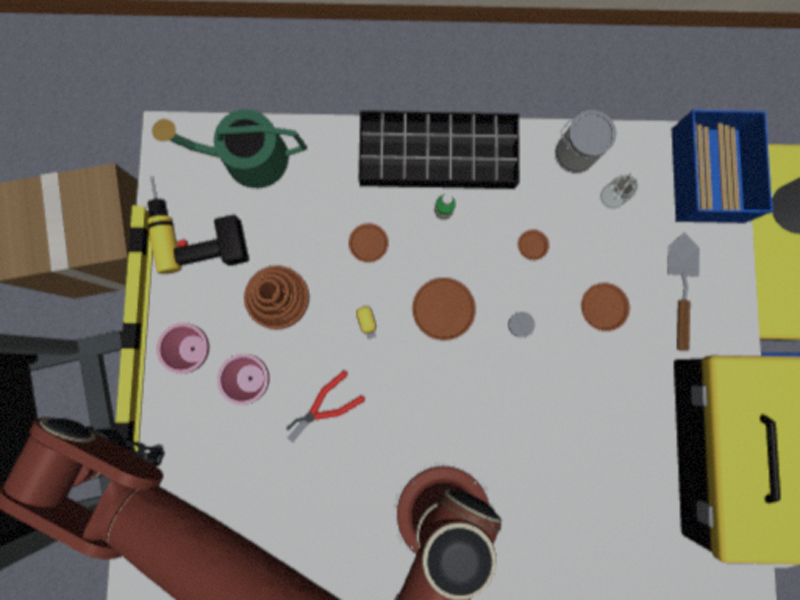

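View pics/side0.png

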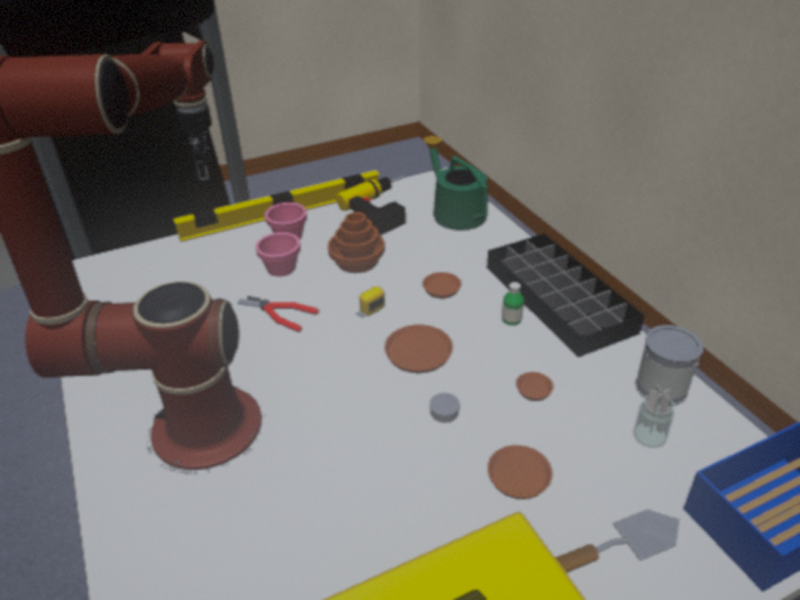

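The top view (800x600) shows the saucers at about (368,243), (533,244), (444,308) and (605,306). The nest is at (277,297), with its top rim near (268,291). Bottle is at (445,205) and tape at (366,321). The pink pots at (183,348) and (244,379) are decoys, and so is the grey disc at (521,324).

```bash
cat > h.py <<'E'
import numpy as np,cv2,pickle
from scipy.spatial.transform import Rotation as R
def q(w): w=np.asarray(w); return R.from_quat([w[1],w[2],w[3],w[0]])
def ray(f,uv,z):
    u=np.atleast_2d(np.asarray(uv,float)); d=np.c_[u,np.ones(len(u))]@np.linalg.inv(f["mtx"]).T
    rot=np.asarray(f["rotation"]); M=rot if rot.shape==(3,3) else q(rot).as_matrix()
    d=d@M.T; e=np.asarray(f["eye"]); return e+d*((z-e[2])/d[:,2])[:,None]
def proj(f,p):
    p=np.atleast_2d(p); c=(p-f["eye"])@q(f["rotation"]).as_matrix(); c=c@f["mtx"].T; return c[:,:2]/c[:,2:]
def circ(P):
    A=np.c_[2*P[:,:2],np.ones(len(P))]; s=np.linalg.lstsq(A,(P[:,:2]**2).sum(1),rcond=None)[0]
    return s[:2],np.sqrt(s[2]+s[0]**2+s[1]**2)
def clay(img): 
    h=cv2.cvtColor(img,cv2.COLOR_BGR2HSV); return ((h[...,0]<16)&(h[...,1]>110)&(h[...,2]>50)).astype(np.uint8)
E
python3 - <<'E'
from h import *
f=pickle.load(open("pics/top0.pkl","rb")); s=512/800
m=clay(f["image"]); n,l,st,c=cv2.connectedComponentsWithStats(m)
for name,p,z in [("a",(368,243),.018),("b",(533,244),.018),("c",(444,308),.018),("d",(605,306),.018),("nest",(277,297),.05)]:
    k=l[int(p[1]*s),int(p[0]*s)]
    cn=max(cv2.findContours((l==k).astype(np.uint8),0,1)[0],key=cv2.contourArea)[:,0]
    hull=cv2.convexHull(cn)[:,0]; print(name,k,c[k],circ(ray(f,hull,z)))
for name,p,z in [("bottle",(445,203),.1),("tape",(366,319),.058),("tin",(521,324),.02),("ltrim",(268,291),.132),("stdrim",(271,293),.11),("pan",(277,297),.056)]:
    print(name,ray(f,np.array(p)*s,z))
g=pickle.load(open("pics/side0.pkl","rb"))
im=f["image"][150:240,140:240]; cv2.imwrite("pics/nest.png",cv2.resize(im,(800,720))[:600])
im2=g["image"][120:190,190:260]; 
cv2.imwrite("pics/crop.png",np.hstack([cv2.resize(f["image"][165:215,150:205],(440,400),interpolation=2),cv2.resize(g["image"][130:180,205:250],(360,400),interpolation=2)]))
E
```

```text
a 13 [235.27437642 154.98185941] (array([0.62232389, 0.18559772]), np.float64(0.04393518208749262))
b 15 [340.875      156.33333333] (array([ 0.62410756, -0.20707683]), np.float64(0.03388635826336635))
c 49 [283.68296796 197.31197302] (array([0.46759004, 0.00499517]), np.float64(0.07096268482489537))
d 67 [386.85860058 196.06413994] (array([ 0.47835932, -0.37414774]), np.float64(0.05417969726307393))
nest 30 [176.53097345 189.96621078] (array([0.48437162, 0.39087445]), np.float64(0.0707613490522911))
bottle [[0.69644223 0.00961477 0.1       ]]
tape [[0.43560991 0.18329235 0.058     ]]
tin [[ 0.43305979 -0.1767961   0.02      ]]
ltrim [[0.48600918 0.39052136 0.132     ]]
stdrim [[0.48463834 0.38887421 0.11      ]]
pan [[0.48265238 0.38699327 0.056     ]]
```

View pics/crop.png

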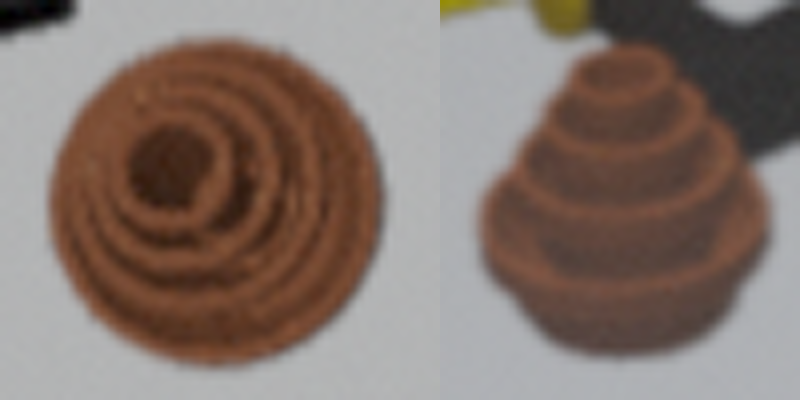

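Both views show the nest as concentric rings, with the long tom rim at the centre of the crop. Fitted radii identify the saucers as b = long tom, a = standard, d = half and c = pan. Next I square the tool with the world axes and move above the nest.

Emit:
servo_tool --moves '[[[0, 0, -10, 0, 0, -8.5, 85], [0, 0, -10, 0, 0, -8.5, 85], [-38, -26, -10, 0, 0, 0, 85], [-38, -26, -10, 0, 0, 0, 85], [-38, -26, -10, 0, 0, 0, 85], [-38, -26, -10, 0, 0, 0, 85], [-38, -26, -10, 0, 0, 0, 85], [-38, -26, -10, 0, 0, 0, 85], [-38, -26, -10, 0, 0, 0, 85], [-36, -26, -10, 0, 0, 0, 85], [0, 0, 0, 0, 0, 0, 85], [0, 0, 0, 0, 0, 0, 85]]]'

```text
time: 1.6
tool_pos: [0.4847, 0.3892, 0.3445]
tool_rot: [-0.001, 0.001, 1.0, -0.0]
contact_force: [-0.1, 0.9, -0.0]
gripper_width: 0.995
grasp_force: 0.0
```

```bash
cat >> h.py <<'E'
def shot(n,name="wrist"):
    from plant import manip
    f=manip.grab_frame(name); pickle.dump(f,open(f"pics/{n}.pkl","wb"))
    cv2.imwrite(f"pics/{n}.png",cv2.resize(f["image"],(800,600),interpolation=2)); return f
E
python3 - <<'E'
from h import *
from plant import manip
f=shot("w1"); s=manip.state(); print(s["tool_pos"],s["tool_rot"],f["eye"],q(f["rotation"]).as_matrix().round(3),f["mtx"][0,0],manip.tcp_to_tips)
E
```

```text
[0.48434666 0.38954223 0.34452237] [-6.62706656e-04  1.42090071e-04  9.99999753e-01 -1.88474671e-04] [0.40077007 0.38867941 0.47476041] [[ 0.002  0.947  0.322]
 [ 1.    -0.002 -0.001]
 [ 0.     0.322 -0.947]] 278.24402542537956 0.014
```

View pics/w1.png

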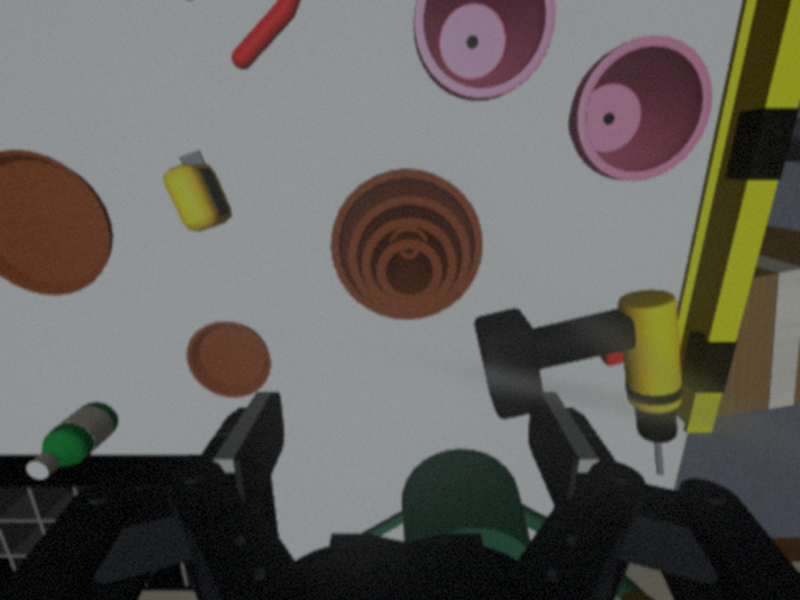

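Wrist view: the nest is centred around (407,245) with the long tom mouth near (409,268). The tape is at (197,197) and the bottle at (75,440), both clear of the nest. I'll overlay the predicted rims on a crop.

```bash
cat >> h.py <<'E'
def circpts(c,r,z,n=90):
    t=np.linspace(0,2*np.pi,n); return np.c_[c[0]+r*np.cos(t),c[1]+r*np.sin(t),np.full(n,z)]
def overlay(f,circs,box,out,k):
    x0,y0,x1,y1=box; im=cv2.resize(f["image"][y0:y1,x0:x1],None,fx=k,fy=k,interpolation=2)
    for c,r,z in circs:
        p=((proj(f,circpts(c,r,z))+.5-[x0,y0])*k).astype(np.int32); cv2.polylines(im,[p],False,(0,255,0),1)
    cv2.imwrite(out,im)
E
python3 - <<'E'
from h import *
f=pickle.load(open("pics/w1.pkl","rb")); c=(.4845,.3890)
overlay(f,[(c,.027,.132),(c,.041,.11),(c,.056,.084),(c,.074,.056)],(205,100,315,210),"pics/w1o.png",5.4)
m=clay(f["image"]);n,l,st,cc=cv2.connectedComponentsWithStats(m)
for nm,p,z in [("nest",(407,200),.056),("std_s",(229,358),.018)]:
    k=l[int(p[1]*.64),int(p[0]*.64)];cn=max(cv2.findContours((l==k).astype(np.uint8),0,1)[0],key=cv2.contourArea)[:,0]
    print(nm,circ(ray(f,cv2.convexHull(cn)[:,0],z)))
E
```

```text
nest (array([0.48261891, 0.38923887]), np.float64(0.07158949991911784))
std_s (array([0.62104077, 0.18316572]), np.float64(0.045978922872983795))
```

View pics/w1o.png

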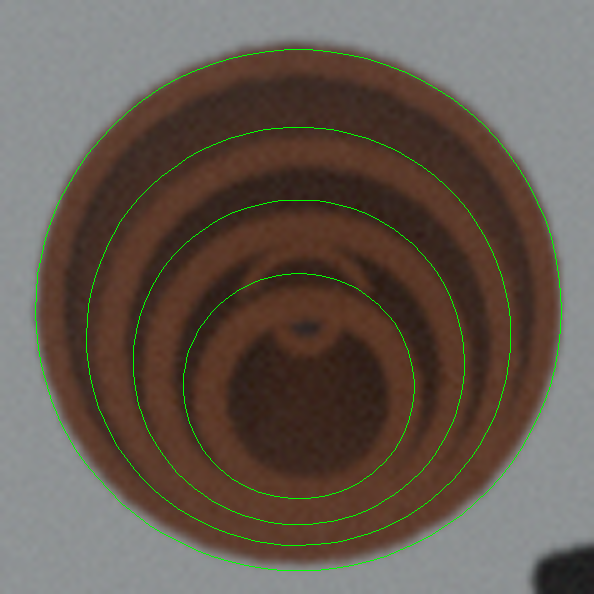

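Predicted rims match within about 2 mm; the long tom sits near (0.4865, 0.391). Descending to grip its collar.

Emit:
servo_tool --moves '[[[-2, 1.5, 40, 0, 0, 0, 85], [0, 0, 40, 0, 0, 0, 85], [0, 0, 40, 0, 0, 0, 85], [0, 0, 40, 0, 0, 0, 85], [0, 0, 30, 0, 0, 0, 85], [0, 0, 17, 0, 0, 0, 85], [0, 0, 10, 0, 0, 0, 85], [0, 0, 0, 0, 0, 0, 85], [0, 0, 0, 0, 0, 0, 45], [0, 0, 0, 0, 0, 0, 40], [0, 0, 0, 0, 0, 0, 40], [0, 0, 0, 0, 0, 0, 40]]]'

```text
time: 3.15
tool_pos: [0.4883, 0.3913, 0.1303]
tool_rot: [0.002, 0.001, 1.0, 0.001]
contact_force: [0.5, 0.3, 5.2]
gripper_width: 0.596
grasp_force: 63.2
```

Emit:
servo_tool --moves '[[[0, 0, -10, 0, 0, 0, 40], [0, 0, -20, 0, 0, 0, 40], [0, 0, -35, 0, 0, 0, 40], [0, 0, -35, 0, 0, 0, 40], [0, 0, -30, 0, 0, 0, 40], [-5, -20, -15, 0, 0, 0, 40], [-7, -40, -5, 0, 0, 0, 40], [-8, -50, 0, 0, 0, 0, 40], [-8, -50, 0, 0, 0, 0, 40], [-8, -50, 0, 0, 0, 0, 40], [-8, -50, 0, 0, 0, 0, 40], [-8, -50, 0, 0, 0, 0, 40]]]'

```text
time: 4.65
tool_pos: [0.5381, 0.0779, 0.2779]
tool_rot: [-0.001, 0.001, 1.0, -0.0]
contact_force: [1.2, 0.2, -1.5]
gripper_width: 0.595
grasp_force: 62.8
```

Emit:
servo_tool --moves '[[[-8, -50, 0, 0, 0, 0, 40], [-8, -50, 0, 0, 0, 0, 40], [-4, -30, 0, 0, 0, 0, 40], [0, -15, 0, 0, 0, 0, 40], [0, 0, 0, 0, 0, 0, 40], [0, 0, 0, 0, 0, 0, 40]]]'

```text
time: 5.4
tool_pos: [0.5584, -0.0635, 0.2782]
tool_rot: [-0.0, 0.0, 1.0, 0.0]
contact_force: [0.7, 0.7, -1.6]
gripper_width: 0.594
grasp_force: 62.9
```

```bash
cat > sau.py <<'E'
import sys
from h import *
from plant import manip
# usage: tag, then x y z radius guesses -> fits rim circle of the clay blob there
tag=sys.argv[1]; f=shot(tag); print(manip.state()["tool_pos"])
m=clay(f["image"]);n,l,st,cc=cv2.connectedComponentsWithStats(m)
for a in sys.argv[2:]:
    x,y,z=map(float,a.split(",")); u=proj(f,[x,y,.006])[0].round().astype(int); print("px",u*1.5625)
    if not(0<=u[0]<512 and 0<=u[1]<384) or l[u[1],u[0]]==0: continue
    cn=max(cv2.findContours((l==l[u[1],u[0]]).astype(np.uint8),0,1)[0],key=cv2.contourArea)[:,0]
    P=ray(f,cv2.convexHull(cn)[:,0],z); c,r=circ(P); print(c,r,"res",np.std(np.hypot(*(P[:,:2]-c).T)))
E
python3 sau.py w2 .624,-.207,.018 .468,.005,.018 .622,.185,.018 .478,-.374,.018
```

```text
[ 0.55846825 -0.06334685  0.27827293]
px [260.9375 318.75  ]
[ 0.62329375 -0.21001447] 0.036077696743850404 res 0.000248619244588689
px [484.375 150.   ]
[0.46615853 0.0031389 ] 0.07367583388502515 res 0.00015356425866481761
px [657.8125 315.625 ]
[0.61775502 0.18533194] 0.04417687900867917 res 0.004017500373096352
px [ 51.5625 162.5   ]
[ 0.47725848 -0.37637509] 0.05695568686155773 res 0.0005767838002819115
```

View pics/w2.png

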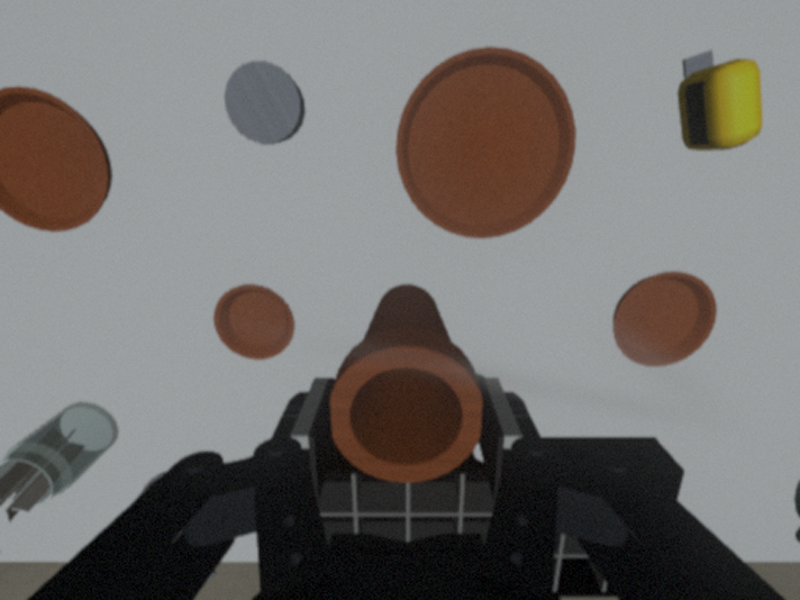

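All four saucers are clear: long tom's at (254,321), pan's (486,142), standard's (665,318), half's (45,160). The held pot looks upright, with its rim centre near (406,412).

Run:
```python
from h import *
f=pickle.load(open("pics/w2.pkl","rb"))
# rim extremes left/right/top/bottom read from picture
print(circ(ray(f,np.array([[330,404],[482,404],[406,482],[350,462],[462,462]])*.64,.280)))
print(circ(ray(f,np.array([[350,416],[463,416],[406,368],[406,464]])*.64,.280)))
```

```text
(array([ 0.55891839, -0.06398715]), np.float64(0.026403814784273217))
(array([ 0.55833282, -0.0638208 ]), np.float64(0.019132388595750727))
```

Emit:
servo_tool --moves '[[[-8, -20, 0, 0, 0, 0, 40], [-17, -36, 0, 0, 0, 0, 40], [-17, -40, 0, 0, 0, 0, 40], [-15, -32, 0, 0, 0, 0, 40], [-8, -18, 10, 0, 0, 0, 40], [0, 0, 30, 0, 0, 0, 40], [0, 0, 40, 0, 0, 0, 40], [0, 0, 35, 0, 0, 0, 40], [0, 0, 20, 0, 0, 0, 40], [0, 0, 12, 0, 0, 0, 40], [0, 0, 6, 0, 0, 0, 40], [0, 0, 0, 0, 0, 0, 40]]]'

```text
time: 6.95
tool_pos: [0.624, -0.2107, 0.1261]
tool_rot: [0.001, 0.001, 1.0, -0.0]
contact_force: [0.3, -0.3, -0.4]
gripper_width: 0.593
grasp_force: 63.0
```

Emit:
servo_tool --moves '[[[0, 0, 5, 0, 0, 0, 40], [0, 0, 4, 0, 0, 0, 40], [0, 0, 2, 0, 0, 0, 40], [0, 0, 1, 0, 0, 0, 40], [0, 0, 1, 0, 0, 0, 40], [0, 0, 0, 0, 0, 0, 40], [0, 0, 0, 0, 0, 0, 40]]]'

```text
time: 7.82
tool_pos: [0.6236, -0.2106, 0.1124]
tool_rot: [0.0, 0.001, 1.0, -0.0]
contact_force: [0.7, -0.5, -1.8]
gripper_width: 0.596
grasp_force: 63.1
```

Emit:
servo_tool --moves '[[[0, 0, 1, 0, 0, 0, 40], [0, 0, 1, 0, 0, 0, 40], [0, 0, 0, 0, 0, 0, 40]]]'

```text
time: 8.2
tool_pos: [0.6243, -0.2106, 0.1124]
tool_rot: [0.001, 0.001, 1.0, -0.0]
contact_force: [-2.4, 0.8, 6.8]
gripper_width: 0.598
grasp_force: 63.9
```

Emit:
servo_tool --moves '[[[0, 0, 0, 0, 0, 0, 70], [0, 0, 0, 0, 0, 0, 85], [0, 0, 0, 0, 0, 0, 85], [0, 0, -20, 0, 0, 0, 85], [0, 0, -45, 0, 0, 0, 85], [0, 0, -55, 0, 0, 0, 85], [0, 0, -55, 0, 0, 0, 85], [5, 30, -40, 0, 0, 0, 85], [10, 55, -18, 0, 0, 0, 85], [14, 55, 0, 0, 0, 0, 85], [15, 55, 0, 0, 0, 0, 85], [15, 55, 0, 0, 0, 0, 85]]]'

```text
time: 9.7
tool_pos: [0.5641, 0.0412, 0.3453]
tool_rot: [0.001, 0.001, 1.0, -0.0]
contact_force: [0.8, 0.3, -0.2]
gripper_width: 0.995
grasp_force: 0.0
```

Emit:
servo_tool --moves '[[[15, 55, 0, 0, 0, 0, 85], [15, 55, 0, 0, 0, 0, 85], [15, 55, 0, 0, 0, 0, 85], [14, 55, 0, 0, 0, 0, 85], [12, 55, 0, 0, 0, 0, 85], [10, 50, 0, 0, 0, 0, 45], [0, 25, 0, 0, 0, 0, 45], [0, 0, 0, 0, 0, 0, 45], [0, 0, 0, 0, 0, 0, 45]]]'

```text
time: 10.82
tool_pos: [0.4847, 0.3886, 0.3438]
tool_rot: [0.0, 0.001, 1.0, -0.0]
contact_force: [0.5, 0.4, -0.1]
gripper_width: 0.526
grasp_force: 0.0
```

```bash
python3 sau.py w3 .4845,.389,.056
python3 - <<'E'
from h import *
f=pickle.load(open("pics/w3.pkl","rb")); c=(.484,.389)
overlay(f,[(c,.041,.11),(c,.033,.11),(c,.056,.084),(c,.074,.056)],(195,90,325,220),"pics/w3o.png",4.6)
E
```

```text
[0.4847504  0.38839432 0.34367117]
px [406.25  240.625]
[0.48267102 0.38919347] 0.07161734159730679 res 0.00022046658843494644
```

View pics/w3o.png

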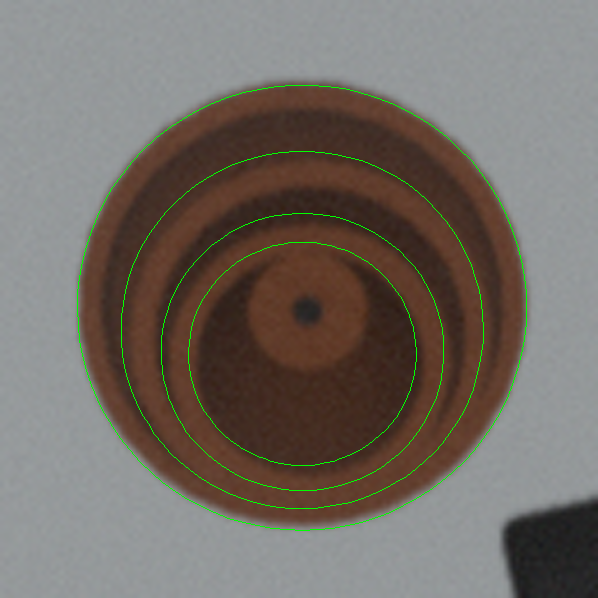

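The standard pot's rim sits about 2 mm to +x and +y of the prediction, so near (0.486, 0.391). I'll pinch its −y wall at y≈0.354.

Emit:
servo_tool --moves '[[[-1.5, -20, 20, 0, 0, 0, 45], [0, -14.5, 45, 0, 0, 0, 45], [0, 0, 45, 0, 0, 0, 45], [0, 0, 45, 0, 0, 0, 45], [0, 0, 35, 0, 0, 0, 45], [0, 0, 20, 0, 0, 0, 45], [0, 0, 15, 0, 0, 0, 45], [0, 0, 12, 0, 0, 0, 45], [0, 0, 0, 0, 0, 0, 45], [0, 0, 0, 0, 0, 0, 20], [0, 0, 0, 0, 0, 0, 10], [0, 0, 0, 0, 0, 0, 0]]]'

```text
time: 12.38
tool_pos: [0.4863, 0.3555, 0.1075]
tool_rot: [0.001, 0.0, 1.0, 0.0]
contact_force: [1.2, -0.1, 3.3]
gripper_width: 0.087
grasp_force: 61.2
```

Emit:
servo_tool --moves '[[[0, 0, 0, 0, 0, 0, 0], [0, 0, 0, 0, 0, 0, 0], [0, 0, 0, 0, 0, 0, 0]]]'

```text
time: 12.75
tool_pos: [0.4863, 0.3555, 0.1075]
tool_rot: [0.001, 0.001, 1.0, 0.0]
contact_force: [-0.6, -0.5, 4.7]
gripper_width: 0.085
grasp_force: 61.5
```

Emit:
servo_tool --moves '[[[0, 0, -5, 0, 0, 0, 0], [0, 0, -10, 0, 0, 0, 0], [0, 0, -20, 0, 0, 0, 0], [0, 0, -30, 0, 0, 0, 0], [0, 0, -35, 0, 0, 0, 0], [0, 0, -30, 0, 0, 0, 0], [-10, -20, -20, 0, 0, 0, 0], [-20, -30, -5, 0, 0, 0, 0], [-25, -40, 0, 0, 0, 0, 0], [-20, -30, 0, 0, 0, 0, 0], [-10, -15, 0, 0, 0, 0, 0], [0, 0, 0, 0, 0, 0, 0]]]'

```text
time: 14.25
tool_pos: [0.5708, 0.2196, 0.2618]
tool_rot: [0.0, 0.001, 1.0, 0.0]
contact_force: [-0.8, -0.1, -3.0]
gripper_width: 0.087
grasp_force: 61.2
```

```bash
python3 sau.py w4 .621,.184,.018 .4845,.389,.056
```

```text
[0.57024561 0.22044722 0.26169225]
px [368.75  309.375]
[0.70550422 0.27858751] 0.15536989028142784 res 0.02373865155888857
px [607.8125 154.6875]
[0.48326216 0.39080936] 0.07393044218096839 res 0.0016374799083551097
```

View pics/w4.png

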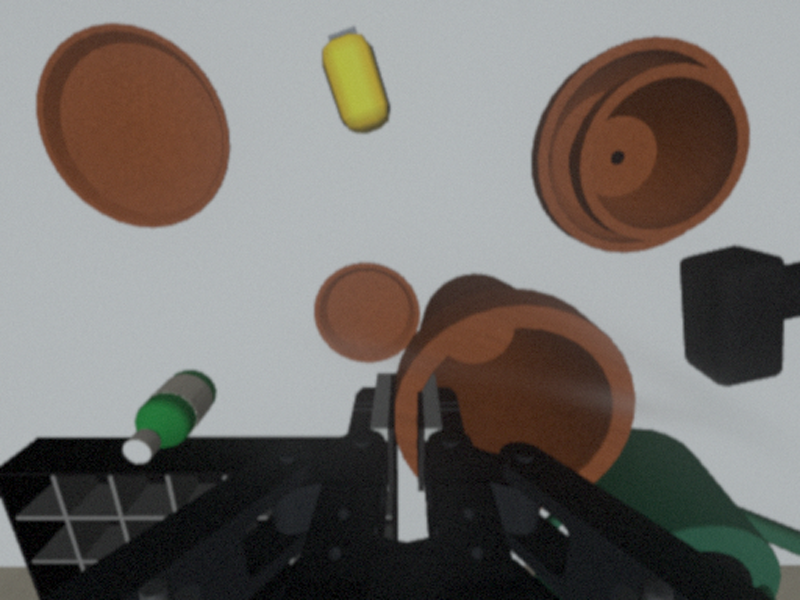

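The standard pot is held at its left wall (rim spans about x 396–634, y 303–490). Its saucer is at (367,312) and the half pot is nested at (660,150).

Run:
```python
from h import *
f=pickle.load(open("pics/w4.pkl","rb"))
print(circ(ray(f,np.array([[634,400],[515,303],[575,318],[617,350],[600,483],[396,395],[440,322]])*.64,.264)))
print(circ(ray(f,np.array([[315,306],[419,318],[367,361],[370,262],[330,341],[404,280]])*.64,.018)))
```

```text
(array([0.57176228, 0.25494065]), np.float64(0.042094016421824164))
(array([0.62075611, 0.1843169 ]), np.float64(0.04710026724352716))
```

Emit:
servo_tool --moves '[[[-9, -11, 0, 0, 0, 0, 0], [-20, -25, 0, 0, 0, 0, 0], [-15, -25, 10, 0, 0, 0, 0], [-5, -10, 25, 0, 0, 0, 0], [0, 0, 35, 0, 0, 0, 0], [0, 0, 35, 0, 0, 0, 0], [0, 0, 25, 0, 0, 0, 0], [0, 0, 14, 0, 0, 0, 0], [0, 0, 8, 0, 0, 0, 0], [0, 0, 4, 0, 0, 0, 0], [0, 0, 3, 0, 0, 0, 0], [0, 0, 0, 0, 0, 0, 0]]]'

```text
time: 15.8
tool_pos: [0.6197, 0.149, 0.1029]
tool_rot: [0.0, 0.001, 1.0, 0.0]
contact_force: [-0.3, 0.4, -3.1]
gripper_width: 0.087
grasp_force: 61.3
```

Emit:
servo_tool --moves '[[[0, 0, 2, 0, 0, 0, 0], [0, 0, 1, 0, 0, 0, 0], [0, 0, 1, 0, 0, 0, 0], [0, 0, 0, 0, 0, 0, 0]]]'

```text
time: 16.3
tool_pos: [0.6193, 0.149, 0.0982]
tool_rot: [-0.0, 0.001, 1.0, -0.0]
contact_force: [-0.3, 0.3, -3.1]
gripper_width: 0.089
grasp_force: 61.3
```

Emit:
servo_tool --moves '[[[0, 0, 1, 0, 0, 0, 0], [0, 0, 1, 0, 0, 0, 0], [0, 0, 0, 0, 0, 0, 0]]]'

```text
time: 16.68
tool_pos: [0.6199, 0.1487, 0.0976]
tool_rot: [0.001, 0.001, 1.0, -0.0]
contact_force: [-2.2, -4.1, 5.8]
gripper_width: 0.087
grasp_force: 62.1
```

Emit:
servo_tool --moves '[[[0, 0, 0, 0, 0, 0, 30], [0, 0, 0, 0, 0, 0, 40], [0, 0, 0, 0, 0, 0, 40], [0, 0, -15, 0, 0, 0, 40], [0, 0, -35, 0, 0, 0, 40], [0, 0, -50, 0, 0, 0, 40], [0, 0, -50, 0, 0, 0, 40], [5, 30, -45, 0, 0, 0, 40], [30, 50, -45, 0, 0, 0, 40], [35, 50, 0, 0, 0, 0, 40], [35, 50, 0, 0, 0, 0, 40], [30, 50, 0, 0, 0, 0, 40]]]'

```text
time: 18.18
tool_pos: [0.4879, 0.3731, 0.3312]
tool_rot: [0.001, 0.001, 1.0, 0.001]
contact_force: [1.0, -0.3, 0.9]
gripper_width: 0.467
grasp_force: 0.0
```

Emit:
servo_tool --moves '[[[0, 10, 0, 0, 0, 0, 45], [0, 0, 0, 0, 0, 0, 45], [0, 0, 0, 0, 0, 0, 45]]]'

```text
time: 18.55
tool_pos: [0.49, 0.3805, 0.3298]
tool_rot: [0.0, 0.001, 1.0, -0.0]
contact_force: [0.5, -0.6, 0.6]
gripper_width: 0.529
grasp_force: 0.0
```

```bash
python3 sau.py w5 .4845,.389,.056 .621,.184,.018
python3 - <<'E'
from h import *
g=pickle.load(open("pics/w4.pkl","rb")); print("drill",ray(g,np.array([[683,265],[722,383]])*.64,.06))
f=pickle.load(open("pics/w5.pkl","rb")); c=(.485,.390)
im=f["image"].copy()
for cc,r,z in [(c,.056,.084),(c,.048,.084),((.483,.389),.074,.056),((.621,.184),.041,.1),((.621,.184),.049,.018)]:
    cv2.polylines(im,[(proj(f,circpts(cc,r,z))*16).astype(np.int32)],False,(0,255,0),1,cv2.LINE_AA,4)
cv2.imwrite("pics/w5o.png",cv2.resize(im,(800,600),interpolation=2))
E
```

```text
[0.49009345 0.38034215 0.32958855]
px [414.0625 237.5   ]
px [235.9375 356.25  ]
drill [[0.56648024 0.43617305 0.06      ]
 [0.67040895 0.49081334 0.06      ]]
```

View pics/w5o.png

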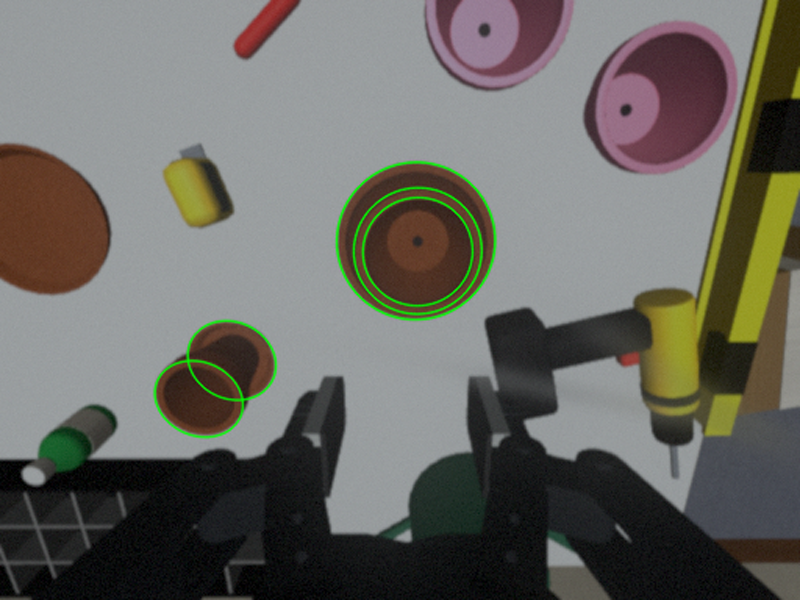

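The standard pot sits well on its saucer, and the half pot overlay fits at (0.485, 0.390). I'll pinch the half pot on its +y wall, which stays clear of the drill.

Emit:
servo_tool --moves '[[[2, 30, 20, 0, 0, 0, 45], [3, 31.5, 40, 0, 0, 0, 45], [0, 0, 45, 0, 0, 0, 45], [0, 0, 45, 0, 0, 0, 45], [0, 0, 40, 0, 0, 0, 45], [0, 0, 30, 0, 0, 0, 45], [0, 0, 18, 0, 0, 0, 45], [0, 0, 11, 0, 0, 0, 45], [0, 0, 0, 0, 0, 0, 45], [0, 0, 0, 0, 0, 0, 20], [0, 0, 0, 0, 0, 0, 10], [0, 0, 0, 0, 0, 0, 0]]]'

```text
time: 20.1
tool_pos: [0.4849, 0.4438, 0.082]
tool_rot: [0.001, 0.001, 1.0, 0.001]
contact_force: [-1.1, 1.4, 3.4]
gripper_width: 0.06
grasp_force: 64.9
```

Emit:
servo_tool --moves '[[[0, 0, 0, 0, 0, 0, 0], [0, 0, 0, 0, 0, 0, 0]]]'

```text
time: 20.35
tool_pos: [0.485, 0.4438, 0.082]
tool_rot: [0.001, 0.001, 1.0, 0.001]
contact_force: [-0.3, 0.3, 6.1]
gripper_width: 0.06
grasp_force: 65.3
```

Emit:
servo_tool --moves '[[[0, 0, -5, 0, 0, 0, 0], [0, 0, -12, 0, 0, 0, 0], [0, 0, -25, 0, 0, 0, 0], [0, 0, -35, 0, 0, 0, 0], [0, 0, -35, 0, 0, 0, 0], [0, 0, -25, 0, 0, 0, 0], [0, -10, -13, 0, 0, 0, 0], [0, -25, 0, 0, 0, 0, 0], [0, -40, 0, 0, 0, 0, 0], [0, -50, 0, 0, 0, 0, 0], [0, -50, 0, 0, 0, 0, 0], [0, -50, 0, 0, 0, 0, 0]]]'

```text
time: 21.85
tool_pos: [0.4829, 0.2158, 0.2292]
tool_rot: [-0.001, 0.001, 1.0, -0.0]
contact_force: [0.7, -0.5, -4.2]
gripper_width: 0.06
grasp_force: 64.0
```

Emit:
servo_tool --moves '[[[0, -50, 0, 0, 0, 0, 0], [0, -50, 0, 0, 0, 0, 0], [0, -50, 0, 0, 0, 0, 0], [0, -50, 0, 0, 0, 0, 0], [0, -50, 0, 0, 0, 0, 0], [0, -50, 0, 0, 0, 0, 0], [0, -50, 0, 0, 0, 0, 0], [0, -35, 0, 0, 0, 0, 0], [0, -20, 0, 0, 0, 0, 0], [0, -10, 0, 0, 0, 0, 0], [0, 0, 0, 0, 0, 0, 0], [0, 0, 0, 0, 0, 0, 0]]]'

```text
time: 23.35
tool_pos: [0.4836, -0.1959, 0.2304]
tool_rot: [-0.0, -0.0, 1.0, 0.0]
contact_force: [0.6, -0.2, -3.2]
gripper_width: 0.064
grasp_force: 64.0
```

```bash
python3 sau.py w6 .4775,-.376,.018 .4665,.0035,.018
```

```text
[ 0.48366405 -0.19588397  0.23044936]
px [189.0625 257.8125]
[ 0.59981518 -0.33157821] 0.16979193402826795 res 0.02107508087311294
px [648.4375 243.75  ]
[0.46622506 0.0037146 ] 0.07368626237793102 res 0.0003382793944807108
```

View pics/w6.png

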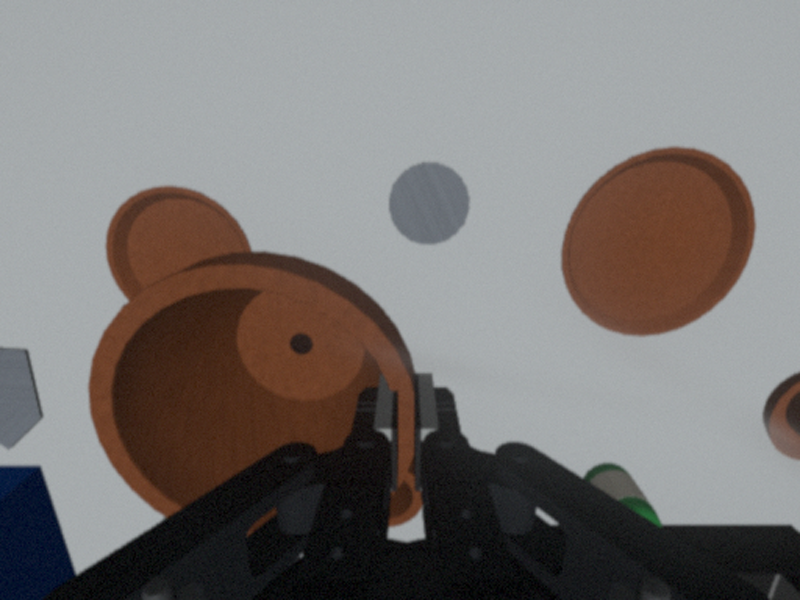

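The half pot is held at its right wall, with its rim spanning about x 90–412. Its saucer shows behind it at (180,245).

Run:
```python
from h import *
f=pickle.load(open("pics/w6.pkl","rb"))
P=ray(f,np.array([[90,388],[240,265],[140,297],[415,395],[170,515],[105,335]])*.64,.2324);c,r=circ(P);print(c,r,np.hypot(*(P[:,:2]-c).T))
P=ray(f,np.array([[114,395],[245,290],[148,322],[180,504]])*.64,.2324);c,r=circ(P);print(c,r)
P=ray(f,np.array([[107,240],[170,187],[248,245],[120,205],[220,200],[112,270],[128,298]])*.64,.018);print(circ(P))
```

```text
[ 0.48474535 -0.24743416] 0.05487390486599926 [0.05546274 0.05478135 0.05441167 0.05506131 0.05455113 0.05496869]
[ 0.48498018 -0.24794833] 0.04718067379718785
(array([ 0.47654606, -0.37673898]), np.float64(0.05791713485051612))
```

Emit:
servo_tool --moves '[[[0, -15, 0, 0, 0, 0, 0], [2, -30, 0, 0, 0, 0, 0], [2, -40, 0, 0, 0, 0, 0], [2, -29, 5, 0, 0, 0, 0], [2, -15, 20, 0, 0, 0, 0], [0, 0, 30, 0, 0, 0, 0], [0, 0, 35, 0, 0, 0, 0], [0, 0, 25, 0, 0, 0, 0], [0, 0, 15, 0, 0, 0, 0], [0, 0, 10, 0, 0, 0, 0], [0, 0, 5, 0, 0, 0, 0], [0, 0, 0, 0, 0, 0, 0]]]'

```text
time: 24.9
tool_pos: [0.4757, -0.3261, 0.0859]
tool_rot: [0.0, 0.0, 1.0, -0.0]
contact_force: [0.1, -0.7, -2.5]
gripper_width: 0.064
grasp_force: 64.0
```

Emit:
servo_tool --moves '[[[0, 0, 2, 0, 0, 0, 0], [0, 0, 1, 0, 0, 0, 0], [0, 0, 0, 0, 0, 0, 0]]]'

```text
time: 25.28
tool_pos: [0.4755, -0.326, 0.0827]
tool_rot: [0.0, 0.001, 1.0, -0.0]
contact_force: [0.2, -0.5, -3.8]
gripper_width: 0.063
grasp_force: 64.0
```

Emit:
servo_tool --moves '[[[0, 0, 1, 0, 0, 0, 0], [0, 0, 1, 0, 0, 0, 0], [0, 0, 0, 0, 0, 0, 0]]]'

```text
time: 25.65
tool_pos: [0.4755, -0.3259, 0.0805]
tool_rot: [0.0, 0.0, 1.0, -0.0]
contact_force: [0.8, 0.7, -2.8]
gripper_width: 0.061
grasp_force: 64.1
```

Emit:
servo_tool --moves '[[[0, 0, 1, 0, 0, 0, 0], [0, 0, 0, 0, 0, 0, 0]]]'

```text
time: 25.9
tool_pos: [0.4755, -0.3258, 0.08]
tool_rot: [-0.0, 0.001, 1.0, 0.0]
contact_force: [-2.5, 3.4, 2.2]
gripper_width: 0.059
grasp_force: 64.7
```

Emit:
servo_tool --moves '[[[0, 0, 0, 0, 0, 0, 30], [0, 0, 0, 0, 0, 0, 40], [0, 0, 0, 0, 0, 0, 40], [0, 0, -15, 0, 0, 0, 40], [0, 0, -35, 0, 0, 0, 40], [0, 0, -50, 0, 0, 0, 40], [0, 30, -40, 0, 0, 0, 40], [0, 50, -10, 0, 0, 0, 40], [0, 55, 0, 0, 0, 0, 40], [0, 55, 0, 0, 0, 0, 40], [0, 55, 0, 0, 0, 0, 40], [0, 55, 0, 0, 0, 0, 40]]]'

```text
time: 27.4
tool_pos: [0.4757, -0.0243, 0.231]
tool_rot: [0.001, 0.001, 1.0, -0.0]
contact_force: [0.4, -0.2, 0.4]
gripper_width: 0.466
grasp_force: 0.0
```

Emit:
servo_tool --moves '[[[0, 55, 0, 0, 0, 0, 45], [0, 55, 0, 0, 0, 0, 45], [0, 55, 0, 0, 0, 0, 45], [0, 55, 0, 0, 0, 0, 45], [0, 55, 0, 0, 0, 0, 45], [-4, 40, 0, 0, 0, 0, 45], [-4, 20, 0, 0, 0, 0, 45], [0, 10, 0, 0, 0, 0, 45], [0, 0, 0, 0, 0, 0, 45], [0, 0, 0, 0, 0, 0, 45]]]'

```text
time: 28.65
tool_pos: [0.4843, 0.318, 0.2296]
tool_rot: [-0.0, 0.001, 1.0, -0.0]
contact_force: [0.2, 0.1, 0.1]
gripper_width: 0.526
grasp_force: 0.0
```

Run:
```python
from h import *
from plant import manip
t=shot("t1","top"); w=shot("w7"); print(manip.state()["tool_pos"])
def ov(f,L):
    im=f["image"].copy()
    for cc,r,z in L: cv2.polylines(im,[(proj(f,circpts(cc,r,z))*16).astype(np.int32)],False,(0,255,0),1,cv2.LINE_AA,4)
    return im
a=ov(t,[((.477,-.3765),.056,.082),((.477,-.3765),.059,.018),((.6235,-.21),.027,.114)])[130:230,310:420]
b=ov(w,[((.483,.3895),.074,.056),((.483,.3895),.066,.056)])
cv2.imwrite("pics/c7.png",np.hstack([cv2.resize(a,(352,320),interpolation=2),cv2.resize(b,(427,320),interpolation=2)]))
```

```text
[0.48425643 0.3181078  0.22952678]
```

View pics/c7.png

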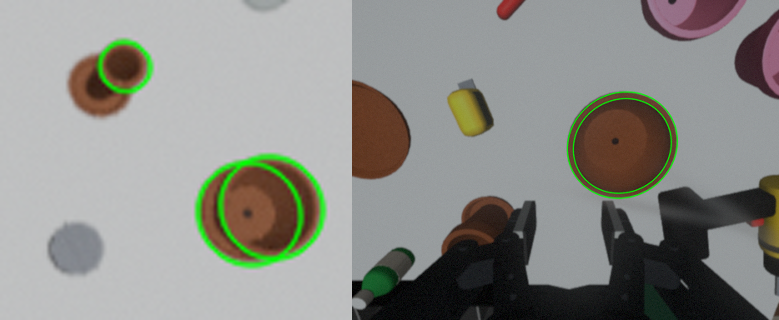

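Half pot and long tom are seated as predicted, and the pan overlay fits. Gripping the pan on its −y wall.

Emit:
servo_tool --moves '[[[0, 1.5, 20, 0, 0, 0, 45], [0, 0, 40, 0, 0, 0, 45], [0, 0, 40, 0, 0, 0, 45], [0, 0, 35, 0, 0, 0, 45], [0, 0, 20, 0, 0, 0, 45], [0, 0, 13, 0, 0, 0, 45], [0, 0, 9, 0, 0, 0, 45], [0, 0, 0, 0, 0, 0, 45], [0, 0, 0, 0, 0, 0, 20], [0, 0, 0, 0, 0, 0, 10], [0, 0, 0, 0, 0, 0, 0], [0, 0, 0, 0, 0, 0, 0]]]'

```text
time: 30.25
tool_pos: [0.4848, 0.3211, 0.0537]
tool_rot: [0.001, 0.001, 1.0, 0.001]
contact_force: [-0.8, 0.6, 5.5]
gripper_width: 0.057
grasp_force: 64.5
```

Emit:
servo_tool --moves '[[[0, 0, 0, 0, 0, 0, 0], [0, 0, 0, 0, 0, 0, 0]]]'

```text
time: 30.5
tool_pos: [0.4848, 0.3211, 0.0537]
tool_rot: [0.001, 0.001, 1.0, 0.0]
contact_force: [-1.0, 0.6, 5.9]
gripper_width: 0.061
grasp_force: 64.6
```

Emit:
servo_tool --moves '[[[0, 0, -5, 0, 0, 0, 0], [0, 0, -12, 0, 0, 0, 0], [0, 0, -23, 0, 0, 0, 0], [0, 0, -30, 0, 0, 0, 0], [0, 0, -30, 0, 0, 0, 0], [0, 0, -20, 0, 0, 0, 0], [0, 0, -10, 0, 0, 0, 0], [0, -15, 0, 0, 0, 0, 0], [0, -30, 0, 0, 0, 0, 0], [0, -40, 0, 0, 0, 0, 0], [0, -40, 0, 0, 0, 0, 0], [0, -40, 0, 0, 0, 0, 0]]]'

```text
time: 32.0
tool_pos: [0.4826, 0.1533, 0.1805]
tool_rot: [-0.001, 0.001, 1.0, -0.001]
contact_force: [0.1, 0.2, -5.0]
gripper_width: 0.064
grasp_force: 63.1
```

Emit:
servo_tool --moves '[[[0, -25, 0, 0, 0, 0, 0], [0, -10, 0, 0, 0, 0, 0], [0, 0, 0, 0, 0, 0, 0], [0, 0, 0, 0, 0, 0, 0]]]'

```text
time: 32.5
tool_pos: [0.4837, 0.1212, 0.1821]
tool_rot: [-0.0, 0.0, 1.0, 0.0]
contact_force: [0.2, -0.1, -4.2]
gripper_width: 0.06
grasp_force: 63.6
```

```bash
python3 sau.py w8 .4665,.0035,.018
```

```text
[0.48376519 0.12130511 0.18227398]
px [242.1875 256.25  ]
[0.46640937 0.00228481] 0.07403193376704474 res 0.00018375226739406994
```

View pics/w8.png

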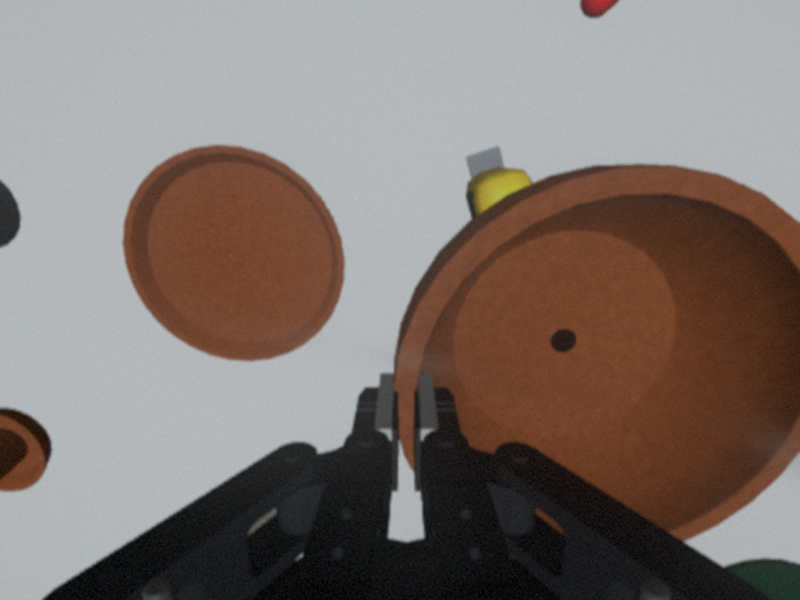

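The pan is held level, with its floor hole at (563,340). Its saucer is at (235,253) and is unobstructed.

Run:
```python
from h import *
f=pickle.load(open("pics/w8.pkl","rb"))
print(ray(f,np.array([[563,341],[565,347]])*.64,.1366))
P=ray(f,np.array([[396,375],[630,166],[800,225],[690,540],[720,175],[460,262],[800,455]])*.64,.1846);c,r=circ(P);print(c,r,np.hypot(*(P[:,:2]-c).T))
```

```text
[[0.47560788 0.18973031 0.1366    ]
 [0.47848307 0.1909466  0.1366    ]]
[0.47490671 0.19075614] 0.07267042571157696 [0.07374649 0.07355119 0.07241863 0.07277689 0.07309673 0.07068355
 0.07237669]
```

Emit:
servo_tool --moves '[[[1, -12, 0, 0, 0, 0, 0], [2, -30, 0, 0, 0, 0, 0], [3, -40, 0, 0, 0, 0, 0], [3, -40, 0, 0, 0, 0, 0], [2, -35, 0, 0, 0, 0, 0], [1, -20, 5, 0, 0, 0, 0], [0, -10, 15, 0, 0, 0, 0], [0, 0, 30, 0, 0, 0, 0], [0, 0, 30, 0, 0, 0, 0], [0, 0, 18, 0, 0, 0, 0], [0, 0, 9, 0, 0, 0, 0], [0, 0, 0, 0, 0, 0, 0]]]'

```text
time: 34.05
tool_pos: [0.4717, -0.0662, 0.0753]
tool_rot: [-0.0, 0.0, 1.0, 0.0]
contact_force: [-0.8, 0.4, -4.1]
gripper_width: 0.058
grasp_force: 63.5
```

Run:
```python
from h import *
from plant import manip
t=shot("t2","top");w=shot("w9"); s=manip.state();p=s["tool_pos"];print(p)
c=(.4665,.003); z=p[2]+.0023
im=w["image"].copy()
for cc,r,zz,col in [(c,.076,.018,(0,255,0)),((c[0],c[1]),.074,z,(255,255,0)),((c[0],c[1]),.066,z,(255,255,0)),(c,.003,z-.048,(255,255,0))]:
    cv2.polylines(im,[(proj(w,circpts(cc,r,zz))*16).astype(np.int32)],False,col,1,cv2.LINE_AA,4)
cv2.imwrite("pics/w9o.png",cv2.resize(im,(800,600),interpolation=2))
```

```text
[ 0.47263177 -0.06657984  0.07660449]
```

View pics/w9o.png

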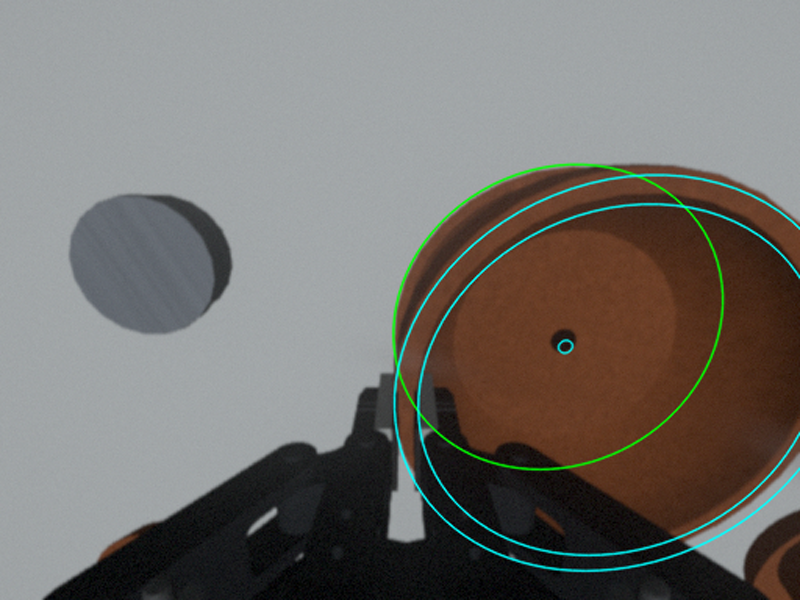

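The saucer outline fits, but the pan hole (563,341) sits about 3 mm to −x of target (566,347). I'll correct that and lower.

Emit:
servo_tool --moves '[[[-3, 0, 5, 0, 0, 0, 0], [0, 0, 5, 0, 0, 0, 0], [0, 0, 3, 0, 0, 0, 0], [0, 0, 1, 0, 0, 0, 0], [0, 0, 0, 0, 0, 0, 0], [0, 0, 0, 0, 0, 0, 0]]]'

```text
time: 34.9
tool_pos: [0.4748, -0.0664, 0.0616]
tool_rot: [0.0, 0.001, 1.0, -0.0]
contact_force: [0.1, 0.1, -4.1]
gripper_width: 0.059
grasp_force: 63.0
```

Emit:
servo_tool --moves '[[[0, 0, 1, 0, 0, 0, 0], [0, 0, 0, 0, 0, 0, 0]]]'

```text
time: 35.15
tool_pos: [0.4749, -0.0666, 0.0607]
tool_rot: [0.0, 0.001, 1.0, -0.0]
contact_force: [-1.0, -0.5, -2.8]
gripper_width: 0.059
grasp_force: 63.5
```

Emit:
servo_tool --moves '[[[0, 0, 1, 0, 0, 0, 0], [0, 0, 0, 0, 0, 0, 0]]]'

```text
time: 35.4
tool_pos: [0.4751, -0.0667, 0.0599]
tool_rot: [0.0, 0.001, 1.0, -0.0]
contact_force: [-0.3, -1.9, -1.9]
gripper_width: 0.06
grasp_force: 63.8
```

Emit:
servo_tool --moves '[[[0, 0, 1, 0, 0, 0, 0], [0, 0, 0, 0, 0, 0, 0]]]'

```text
time: 35.65
tool_pos: [0.4751, -0.0668, 0.0597]
tool_rot: [0.0, 0.0, 1.0, -0.0]
contact_force: [-4.5, -2.7, 4.3]
gripper_width: 0.058
grasp_force: 64.7
```

Emit:
servo_tool --moves '[[[0, 0, 0, 0, 0, 0, 15], [0, 0, 0, 0, 0, 0, 30], [0, 0, 0, 0, 0, 0, 40], [0, 0, 0, 0, 0, 0, 40], [0, 0, -15, 0, 0, 0, 40], [0, 0, -35, 0, 0, 0, 40], [0, 0, -50, 0, 0, 0, 40], [0, 0, -55, 0, 0, 0, 40], [0, 0, -55, 0, 0, 0, 40], [0, 0, -40, 0, 0, 0, 40], [30, 0, 0, 0, 0, 0, 40], [0, 0, 0, 0, 0, 0, 40]]]'

```text
time: 37.15
tool_pos: [0.4442, -0.0664, 0.3105]
tool_rot: [0.002, 0.001, 1.0, -0.0]
contact_force: [-0.0, 0.8, -1.6]
gripper_width: 0.469
grasp_force: 0.0
```

Run:
```python
from h import *
from plant import manip
w=shot("w10"); s=shot("s10","side"); c=(.4665,.003); print(manip.state()["tool_pos"])
im=w["image"].copy()
for cc,r,zz in [(c,.074,.062),(c,.066,.062),(c,.076,.018),((.6235,-.21),.027,.114),((.6235,-.21),.039,.018)]:
    cv2.polylines(im,[(proj(w,circpts(cc,r,zz))*16).astype(np.int32)],False,(0,255,0),1,cv2.LINE_AA,4)
b=s["image"][120:340,200:380]
cv2.imwrite("pics/f.png",np.hstack([cv2.resize(im,(430,322),interpolation=2)[:322],cv2.resize(b,(264,322),interpolation=2)]))
```

```text
[ 0.44470764 -0.0663331   0.30902957]
```

View pics/f.png

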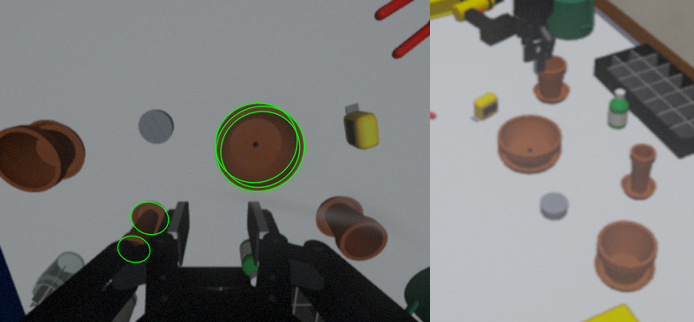

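All four pots stand upright on their own saucers, and the bottle and tape haven't moved. One numeric check of the pan hole, then I'll hand in if it passes.

Run:
```python
from h import *
from plant import manip
w=pickle.load(open("pics/w10.pkl","rb"))
g=cv2.GaussianBlur(w["image"][...,2],(3,3),0)[160:185,290:320]; y,x=np.unravel_index(g.argmin(),g.shape)
h=ray(w,[x+290,y+160],.012)[0]; print(h); d=np.hypot(*(h[:2]-[.4664,.003])); print(d)
if d<.009: print(manip.job_done())
```

```text
[0.46719651 0.001528   0.012     ]
0.0016736776469671165
the job is handed in; nothing more can be done
None
```

I took the nest apart and stood each of the four pots upright on its own saucer, then handed the job in at about 37 s of the 125 s allowed; the bottle and tape measure were not touched, and no verdict was returned.

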